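# Clear the trial shot from a hand mould

### The job

Clear the moulded valve body from the open mould half: pull the side core's knob straight out until it clicks at its outer stop, lift the valve body out of the cavity and stand it on its base, boss up, on the floor of the grey tray. Then push the knob back fully home so that the mould is ready to close, let go, and leave the spray can, the caliper and the steel insert where they are.

Things in the scene. Friction and masses are not known exactly. Their poses are not given: they have to be found in the camera images.
- mould: Open half of a small steel injection mould lying cavity up, fixed. Origin: centre of its underside; z up. Block 156 x 156 mm, flat top 70 mm above the bench, on a clamp plate 190 (x) x 156 x 22 mm. Mid-top: a pocket 42 (x) x 46 (y) mm, floor 46 mm above the bench. A channel between two bronze strips leads from it to the -y side and carries the side core. Two brass nipples stick out 26 mm at +y.
- side_core (a joint): Side core (slide with a 14 mm pin at its nose), m: 0 = fully home, pin 20 mm inside the valve body, which then cannot be lifted; 0.026 = fully out at a stop, pin clear of the pocket. It moves along the mould's -y as the value grows. A sprung ball catches it at both ends: 7 to 10 N starts it out of a seat, 1 N of friction between; it snaps in by itself over the last 2 mm and stays where left.
- knob (a point): Centre of the side core's black pull knob: a level cylinder 30 mm in diameter, 22 mm long, axis along the mould's y, 60 mm above the bench. This point's -y axis is the pull direction (away from the mould), x is level across the knob, z up. When home it is 45 mm outside the block's -y side; towards the mould follow a neck 18 mm thick, 6 mm long, and a 10 mm rod. It rides with the slide.
- piece_mid (a point): Middle of the loose white plastic valve body (50 to 100 g): a block 40 (x) x 44 (y) x 38 mm tall with a round hollow boss, 28 mm outer diameter, 30 mm tall, centred on top. This point is on the boss's axis 34 mm above the base; z points up the boss. A 17 mm bore opens to -y, 14 mm above the base. It starts upright in the pocket with 1 mm play; its block stands 14 mm proud of the mould's top.
- tray: Grey plastic parts tray, 190 mm (x) x 150 mm (y) x 32 mm high, walls and floor 3 mm, open at the top, empty, fixed to the bench. Origin: centre of its underside on the bench.
- can_mid (a point): Middle of a spray can standing upright, 52 mm diameter, 150 mm tall; leave it alone.
- caliper_mid (a point): A steel caliper lying flat, about 200 mm long (along its x, from -85 to +115 mm), jaws reaching 48 mm to -y, 11 mm high; point on its beam, 5 mm above the bench; leave it alone.
- insert_mid (a point): Middle of a stepped steel mould insert, 70 x 46 x 34 mm; leave it alone.

How it is judged (in metres and radians):
On the way, in this order (a step that is already met when the one before it is completed fails the run):
1. the side core is drawn out to its outer click (value of joint side_core above 0.023 m), for 0.2 s.
2. the valve body stands upright on the tray's floor (x of piece_mid in the frame of tray between -0.078 and 0.078 m and y of piece_mid in the frame of tray between -0.058 and 0.058 m and z of piece_mid in the frame of tray between 0.032 and 0.041 m and angle between piece_mid's own z axis and vertical below 0.1 rad), for 0.2 s.
3. the side core is pushed fully home (value of joint side_core below 0.002 m), for 0.2 s.
At the end, for the whole second after the job is handed in: The side core is home (joint below 2 mm) and the valve body stands upright (within 0.1 rad) on the floor of the tray, inside its walls; the can, caliper and insert are where they stood (all of step 2 and value of joint side_core below 0.002 m); the robot touches nothing.
It fails at once if the spray can, the caliper or the steel insert is pushed more than 20 mm or the can tipped (distance of any of can_mid, caliper_mid, insert_mid from where it was at the start of the episode above 0.02 m or angle between can_mid's own z axis and vertical above 0.3 rad).
It also fails if it takes over 61 s, if anything falls off the work surface, if the arm or the gripper's body presses on something with over 40 N, if the wrist force passes 120 N, or if a joint passes its speed limit or range.

### The arm

A 6-joint arm with a two-finger parallel gripper is mounted at the origin on the work surface. World frame = base frame: x ahead of the robot, y to its left, z up, the work surface at z = 0. Lengths are in mm, angles in rad, forces in N, time in s.
With the tool pointing down it reaches from about 350 to 975 mm from the base axis. Payload 7.1 kg.
Tool frame: the origin (TCP) lies between the finger pads; the fingertips stand 19 mm ahead of it and the grasp point (between the pads) is the TCP; z points along the fingers, y is the line along which they close (so a half turn about z gives the same grasp; the last joint's range is limited). The gripper opens to 88 mm and grips with 3 to 60 N. Pads are 20 mm wide; open, the fingers measure 115 mm over their backs; the gripper's body (75 mm by 178 mm) begins 61 mm behind the grasp point.
Start: joints at [1.247, 0.423, 1.63, -0, 1.089, -0.019], TCP at [187.532, 596.185, 241.675] pointing down, gripper open.
Joint ranges: [-3, 3], [-0.9, 2.11], [0.09, 2.58], [-1.31, 4.45], [0.11, 2.69], [-2.54, 2.54]. Speed limits (rad/s): [2.39, 2.39, 3.01, 3.14, 3.14, 3.14].

### API

Orientations are given as a rotation vector (axis times angle).
In Python, from workcell import ctrl gives the robot as it stands.
- The arm moves only by the tool arm_command, never from a script. Its argument "series" is a list of rows, each an object with "linear": the shift along the tool's x, y, z in m, a list of three; "turn": the turn about the tool's z in rad. A call has 1 to 10 rows; each row shifts and turns the commanded pose from where the row before left it, along the tool's axes as they then stand; what a row does not reach is not made up. A row lasts 1/10 s, in which the tool goes at most 50 mm and 8.59 degrees, less where a joint would pass 70% of its speed; a pose out of reach is approached as far as the arm can. A call with a gripper value outside its range is refused whole. "jaw" is the opening, from -1 (shut) to 1 (fully open), set as the call begins (left out, the last holds). The fingers move at their own pace and stop on an object; the grip force is fixed at half the most. Time passes only in rows, so rows that do not move let the fingers close. It gives the time, the measured TCP pose, the force, the opening and the grip force at its end, in the units of the state.
- ctrl.get_obs(): the state, without advancing time (a new reading comes with each control period).
- ctrl.get_image(name): name is "scene" or "top" or "wrist"; returns a dict with "frame" (384x512x3 uint8, blue, green, red), "fx", "fy", "cx", "cy" (pixels), "k1" (the pictures are not rectified: a ray, as slopes to the right and down, at radius r is drawn at 1 + k1 r^2 times it, then the intrinsics apply), "rvec" (rotation vector, rad) and "tvec" (3), from world to camera coordinates, as OpenCV has them. Camera axes: x right, y down, z forward; pixel columns grow to the right and rows downward; lengths in mm; the calibration is good to about 2 mm. A picture is of the moment at which its call begins. There is no depth.
- ctrl.close_job(): hands the job in; it is judged then, once.
The state is a dict: "t": time; "qpos": joint angles; "qvel": joint speeds; "joint_torque": joint torques, N m; "ee_pos": TCP position; "orientation": TCP orientation; "ft_force": force on the tool from outside, world axes, zero at the start; "moment": the same for the moment, N m; "width": finger opening in mm; "grasp_force": force on a finger pad.
Only numpy, scipy, OpenCV 4.12 (cv2) and the standard library are available. Lean on these libraries where they do the work, as an engineer would, in place of code of your own. Each camera call takes 0.05 s, during which the arm holds its last target. There are 200 camera calls.

## Working session

There is one attempt and no reset: what is moved stays moved. The work goes in short steps, Python scripts to look and compute and a tool call to move; the robot and the scene stay as the last step left them, time stands still between calls to the robot, and variables do not carry over. Pictures are saved under pics/ and viewed, at most 10 in all, crops included, and the job is handed in when it is done.

Besides the shell and the picture viewer there is one more tool, called after "Call:" by a JSON object that holds its "method" and its "body", one argument or row to a line. arm_command: Moves the arm, as the interface text tells. Its arguments: {"type":"object","properties":{"series":{"type":"array"},"jaw":{"type":"number"}},"required":["series"]}

```bash
mkdir -p pics; cat > h.py <<'E'
import numpy as np, cv2
from workcell import ctrl
def get(n,save=None):
    im=ctrl.get_image(n); np.savez(f'/tmp/{n}.npz',**im)
    if save: cv2.imwrite(f'pics/{save}.png',im['frame'])
    return im
def ray(im,u,v):
    xd,yd=(u-im['cx'])/im['fx'],(v-im['cy'])/im['fy']
    x,y=xd,yd
    for _ in range(20):
        s=1+im['k1']*(x*x+y*y); x,y=xd/s,yd/s
    R=cv2.Rodrigues(np.array(im['rvec'],float))[0]; t=np.array(im['tvec'],float).ravel()
    return -R.T@t, R.T@np.array([x,y,1.])
def onz(im,u,v,z):
    c,d=ray(im,u,v); return c+d*(z-c[2])/d[2]
def proj(im,p):
    R=cv2.Rodrigues(np.array(im['rvec'],float))[0]; q=R@np.array(p,float)+np.array(im['tvec'],float).ravel()
    x,y=q[:2]/q[2]; s=1+im['k1']*(x*x+y*y)
    return im['fx']*x*s+im['cx'],im['fy']*y*s+im['cy']
def load(n): return {k:(v if v.ndim else v.item()) for k,v in np.load(f'/tmp/{n}.npz').items()}
E
python3 - <<'E'
from h import *
a=get('top','top1');b=get('scene','scene1')
cv2.imwrite('pics/both.png',cv2.resize(np.hstack([a['frame'],b['frame']]),(800,300)))
for im in(a,b): print(ray(im,256,192),im['k1'])
o=ctrl.get_obs();print(o)
E
```

```text
(array([ 544.63995258,    2.50306636, 1036.77058978]), array([ 0.06618904, -0.01980297, -0.99763152])) 0.009691148917287168
(array([1183.76090517,  595.19858193,  702.65827114]), array([-0.55565074, -0.59144688, -0.58496212])) 0.048560161932925956
{'t': 0.1, 'qpos': array([ 1.24698055e+00,  4.23739085e-01,  1.63059207e+00,  3.62897962e-06,
        1.08862817e+00, -1.90058499e-02]), 'qvel': array([ 0.00129976, -0.0019898 , -0.0029675 , -0.00027728, -0.00057792,
       -0.00032844]), 'joint_torque': array([ 2.70722130e-04, -5.45612919e+01, -2.74324840e+01,  6.46235724e-02,
        1.88280962e-02, -2.69373388e-06]), 'ee_pos': array([187.39712241, 595.74743451, 241.0036939 ]), 'orientation': array([-4.76909584e-01, -3.10494326e+00,  2.11428430e-03]), 'ft_force': array([1.07743189, 0.04328874, 0.34514293]), 'moment': array([0.05742714, 0.0464675 , 0.02470097]), 'grasp_force': 0.0, 'width': 87.8298159835981}
```

View pics/top1.png

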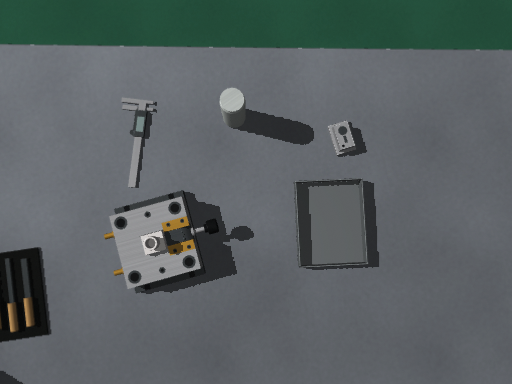

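View pics/scene1.png

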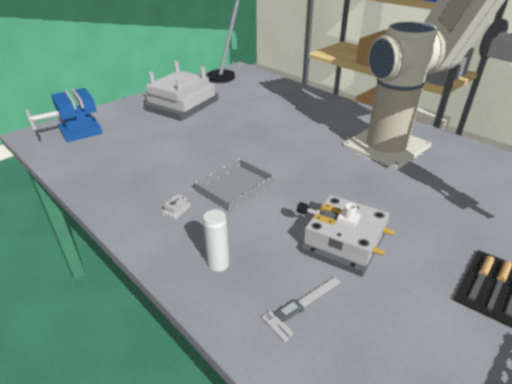

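The top view shows the mould at about (157,242), boss at (151,243), knob at (211,227), tray at (331,224), can at (233,103), caliper at (138,140) and insert at (342,138). In the scene view the knob is at (303,209) and the boss at (350,209).

```bash
python3 - <<'E'
from h import *
a=load('top');b=load('scene')
f=a['frame'].astype(int)
# mould holes at top plane: four corner bores
P={}
for n,u,v,z in [('boss',151,243,114),('knobtop',211,227,68),('h1',120,222,70),('h2',174,208,70),('h3',189,262,70),('h4',134,276,70),('t1',296,180,32),('t2',362,180,32),('t3',366,267,32),('t4',299,268,32),('can',232,97,150),('ins',342,138,30),('calA',133,186,8),('calB',140,100,8)]:
    P[n]=onz(a,u,v,z); print(n,P[n].round(1))
g=f.max(2)
m=(g<45).astype(np.uint8); m[:,:200]=0; m[:215]=0;m[238:]=0;m[:,222:]=0
print('dark knob', [ (x.min(),x.max(),x.mean()) for x in np.nonzero(m)])
mc=(P['h1']+P['h2']+P['h3']+P['h4'])/4; print('mould c',mc)
d=(P['h2']+P['h3']-P['h1']-P['h4']); print('pull dir',np.degrees(np.arctan2(d[1],d[0])), 'knob-c',P['knobtop']-mc)
e=(P['h3']+P['h4']-P['h1']-P['h2']);print(np.degrees(np.arctan2(e[1],e[0])))
# scene triang
c1,d1=ray(a,211,227);c2,d2=ray(b,303,209)
s=np.linalg.lstsq(np.c_[d1,-d2],c2-c1,rcond=None)[0];print('knob tri',c1+d1*s[0],c2+d2*s[1])
def up(im,n,x0,y0,x1,y1,k): return cv2.resize(im['frame'][y0:y1,x0:x1],None,fx=k,fy=k,interpolation=cv2.INTER_CUBIC)
A=up(a,'',95,180,255,300,5)
cv2.imwrite('pics/topcrop.png',A)
R=cv2.Rodrigues(ctrl.get_obs()['orientation'])[0];print(R.round(3))
E
```

```text
boss [503.1 192.7 114. ]
knobtop [534.7  77.6  68. ]
h1 [544.6 266.9  70. ]
h2 [574.2 155.3  70. ]
h3 [461.9 122.3  70. ]
h4 [433.1 235.4  70. ]
t1 [ 638.3 -105.6   32. ]
t2 [ 639.1 -252.    32. ]
t3 [ 448.4 -258.4   32. ]
t4 [ 446.  -111.7   32. ]
can [790.2  32.8 150. ]
ins [ 733.1 -208.8   30. ]
calA [624.9 257.    8. ]
calB [820.3 245.6   8. ]
dark knob [(np.int64(218), np.int64(234), np.float64(226.22395833333334)), (np.int64(200), np.int64(218), np.float64(211.05208333333334))]
mould c [503.45951024 194.96588513  70.        ]
pull dir -75.40688239340341 knob-c [  31.24899738 -117.39701887   -2.        ]
-163.922724962327
knob tri [534.5702375   78.61396661  54.51233337] [533.06715781  80.32709776  54.66048538]
[[-0.954  0.3   -0.   ]
 [ 0.3    0.954 -0.001]
 [ 0.    -0.001 -1.   ]]
```

View pics/topcrop.png

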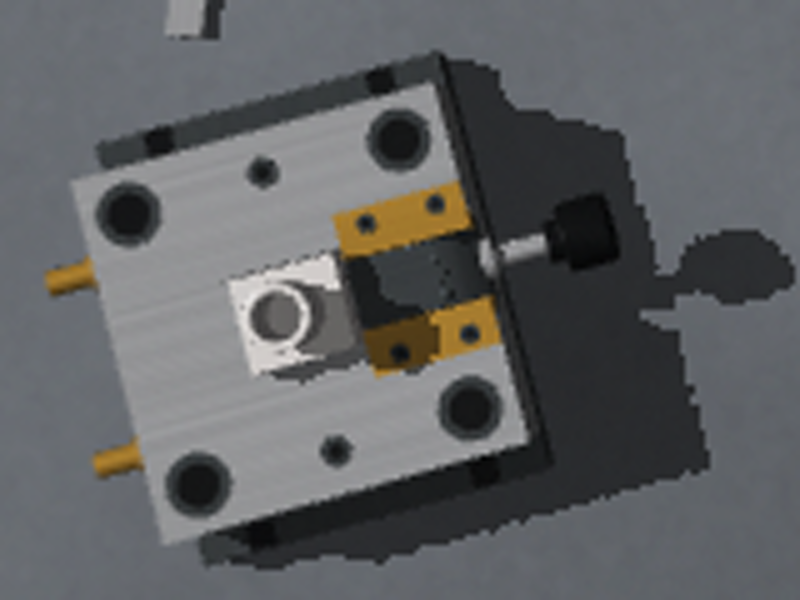

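The mould's yaw comes out at about 15°, and its centre at (503,194). The knob should be near (535,76), which matches 123 mm from the centre. The tray centre is about (543,-182). Setting out now.

Call:
{"method": "arm_command", "body": {
  "series": [
    {"linear": [-0.037, -0.03, 0], "turn": 0},
    {"linear": [-0.037, -0.03, 0], "turn": 0},
    {"linear": [-0.037, -0.03, 0], "turn": 0},
    {"linear": [-0.037, -0.03, 0], "turn": 0},
    {"linear": [-0.037, -0.03, 0], "turn": 0},
    {"linear": [-0.037, -0.03, 0], "turn": 0},
    {"linear": [-0.037, -0.03, 0], "turn": 0},
    {"linear": [-0.037, -0.03, 0], "turn": 0},
    {"linear": [-0.037, -0.03, 0], "turn": 0},
    {"linear": [-0.037, -0.03, 0], "turn": 0}
  ],
  "jaw": 1
}}

```text
t: 1.1
ee_pos: [451.0, 197.1, 241.6]
orientation: [-0.477, -3.105, -0.0]
ft_force: [0.5, 0.3, -0.6]
width: 88.1
grasp_force: 0.0
```

Call:
{"method": "arm_command", "body": {
  "series": [
    {"linear": [0, 0, 0], "turn": 0.145},
    {"linear": [0, 0, 0], "turn": 0.145},
    {"linear": [0, 0, 0], "turn": 0.145},
    {"linear": [0, 0, 0], "turn": 0.145},
    {"linear": [0, 0, 0], "turn": 0.145},
    {"linear": [0, 0, 0], "turn": 0.145},
    {"linear": [0, 0, 0], "turn": 0.134},
    {"linear": [0, 0, 0], "turn": 0}
  ]
}}

```text
t: 1.9
ee_pos: [450.2, 198.9, 241.4]
orientation: [-1.914, -2.491, 0.001]
ft_force: [-0.9, -0.4, 0.2]
width: 87.6
grasp_force: 0.0
```

Call:
{"method": "arm_command", "body": {
  "series": [
    {"linear": [-0.035, 0.0125, 0.01], "turn": 0},
    {"linear": [-0.035, 0.0125, 0.01], "turn": 0},
    {"linear": [-0.035, 0.0125, 0.01], "turn": 0},
    {"linear": [-0.035, 0.013, 0.01], "turn": 0},
    {"linear": [0, 0, 0], "turn": 0},
    {"linear": [0, 0, 0], "turn": 0}
  ]
}}

```text
t: 2.5
ee_pos: [535.2, 76.4, 201.2]
orientation: [-1.911, -2.492, 0.001]
ft_force: [-0.3, 0.3, -0.5]
width: 87.7
grasp_force: 0.0
```

```bash
python3 - <<'E'
from h import *
a=get('wrist','wrist1');o=ctrl.get_obs();print(o['ee_pos'],o['orientation'])
for n,p in [('knob',[535.3,75.7,75]),('mouldtop',[503.5,194.5,70]),('boss',[503.5,194.5,114])]: print(n,proj(a,p))
E
```

```text
[534.9184978   77.04603084 201.47544561] [-1.90990933e+00 -2.49319076e+00  8.25621821e-04]
knob (np.float64(256.0700794101886), np.float64(187.2796738496149))
mouldtop (np.float64(256.19951515425606), np.float64(42.25526105036428))
boss (np.float64(256.01150594580275), np.float64(27.93885059560577))
```

View pics/wrist1.png

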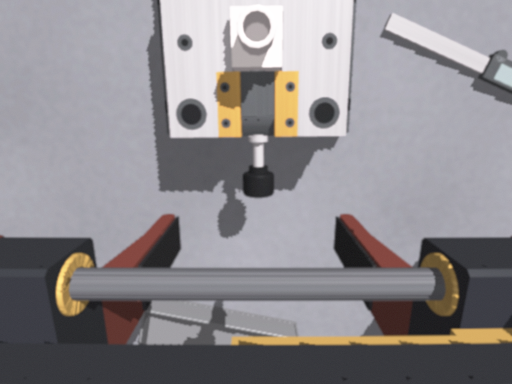

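The wrist view shows the knob at (258,184) and the boss at (257,28), in line with each other and within 2 mm of prediction. Next: go down, grip the knob and pull.

Call:
{"method": "arm_command", "body": {
  "series": [
    {"linear": [-0.001, 0.0015, 0.035], "turn": 0},
    {"linear": [0, 0, 0.035], "turn": 0},
    {"linear": [0, 0, 0.035], "turn": 0},
    {"linear": [0, 0, 0.025], "turn": 0},
    {"linear": [0, 0, 0.011], "turn": 0},
    {"linear": [0, 0, 0], "turn": 0}
  ]
}}

```text
t: 3.15
ee_pos: [536.1, 77.1, 59.9]
orientation: [-1.909, -2.493, 0.003]
ft_force: [-0.1, -0.1, -1.1]
width: 87.9
grasp_force: 0.0
```

Call:
{"method": "arm_command", "body": {
  "series": [
    {"linear": [0, 0, 0], "turn": 0},
    {"linear": [0, 0, 0], "turn": 0},
    {"linear": [0, 0, 0], "turn": 0},
    {"linear": [0, 0, 0], "turn": 0},
    {"linear": [0, 0, 0], "turn": 0},
    {"linear": [0, 0, 0], "turn": 0},
    {"linear": [0, 0, 0], "turn": 0}
  ],
  "jaw": -1
}}

```text
t: 3.85
ee_pos: [537.2, 76.2, 60.7]
orientation: [-1.912, -2.493, -0.0]
ft_force: [0.6, -0.7, 1.0]
width: 35.4
grasp_force: 0.0
```

Call:
{"method": "arm_command", "body": {
  "series": [
    {"linear": [0, 0, 0], "turn": 0},
    {"linear": [0, 0, 0], "turn": 0},
    {"linear": [0, 0, 0], "turn": 0},
    {"linear": [0, 0, 0], "turn": 0}
  ]
}}

```text
t: 4.25
ee_pos: [536.3, 76.0, 60.6]
orientation: [-1.911, -2.492, 0.002]
ft_force: [-5.0, -2.4, 5.4]
width: 29.2
grasp_force: 30.0
```

Call:
{"method": "arm_command", "body": {
  "series": [
    {"linear": [-0.004, 0, 0], "turn": 0},
    {"linear": [-0.004, 0, 0], "turn": 0},
    {"linear": [-0.004, 0, 0], "turn": 0},
    {"linear": [-0.004, 0, 0], "turn": 0},
    {"linear": [-0.004, 0, 0], "turn": 0},
    {"linear": [-0.004, 0, 0], "turn": 0},
    {"linear": [-0.003, 0, 0], "turn": 0},
    {"linear": [0, 0, 0], "turn": 0},
    {"linear": [0, 0, 0], "turn": 0},
    {"linear": [0, 0, 0], "turn": 0}
  ]
}}

```text
t: 5.25
ee_pos: [543.4, 50.9, 60.6]
orientation: [-1.911, -2.491, 0.001]
ft_force: [-5.7, 3.2, 5.5]
width: 29.4
grasp_force: 30.0
```

Call:
{"method": "arm_command", "body": {
  "series": [
    {"linear": [0, 0, 0], "turn": 0},
    {"linear": [0, 0, 0], "turn": 0},
    {"linear": [0, 0, 0], "turn": 0},
    {"linear": [0, 0, 0], "turn": 0},
    {"linear": [0, 0, -0.03], "turn": 0},
    {"linear": [0, 0, -0.04], "turn": 0},
    {"linear": [0, 0, -0.04], "turn": 0},
    {"linear": [0, 0, -0.03], "turn": 0},
    {"linear": [0, 0, 0], "turn": 0},
    {"linear": [0, 0, 0], "turn": 0}
  ],
  "jaw": 1
}}

```text
t: 6.25
ee_pos: [544.5, 50.1, 201.1]
orientation: [1.912, 2.491, 0.002]
ft_force: [-1.0, 0.4, -0.7]
width: 87.9
grasp_force: 0.0
```

```bash
python3 - <<'E'
from h import *
a=get('wrist','wrist2');b=get('top','top2');o=ctrl.get_obs();print(o['ee_pos'],o['orientation'])
for n,p in [('knob',[535.3+6.7,75.7-25.1,75]),('boss',[503.5,194.5,114])]: print(n,proj(a,p))
cv2.imwrite('pics/w2t2.png',np.hstack([a['frame'][:300,130:400],cv2.resize(b['frame'][190:290,95:235],None,fx=3,fy=3)]))
E
```

```text
[543.35145093  50.05571914 199.44744781] [-1.91146595e+00 -2.49125487e+00  2.10114963e-03]
knob (np.float64(253.20254337215778), np.float64(185.30429051537948))
boss (np.float64(252.18739455708894), np.float64(-17.086528858450663))
```

View pics/w2t2.png

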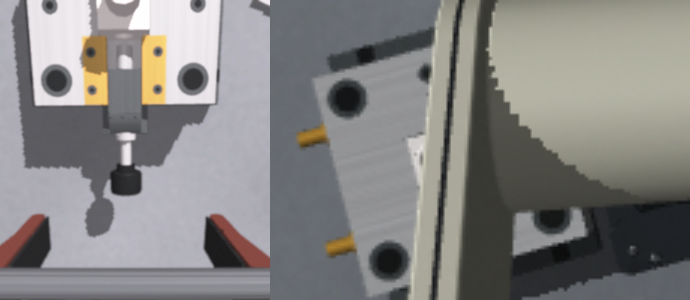

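The slide is out: it sticks out of the block and the knob is at about (255,181). Moving over the boss.

Call:
{"method": "arm_command", "body": {
  "series": [
    {"linear": [0.04, 0, 0], "turn": 0},
    {"linear": [0.04, 0, 0], "turn": 0},
    {"linear": [0.04, 0, 0], "turn": 0},
    {"linear": [0.029, 0, 0], "turn": 0},
    {"linear": [0, 0, 0.03], "turn": 0},
    {"linear": [0, 0, 0], "turn": 0},
    {"linear": [0, 0, 0], "turn": 0}
  ]
}}

```text
t: 7.05
ee_pos: [504.6, 193.6, 169.3]
orientation: [-1.911, -2.491, 0.005]
ft_force: [0.9, 0.5, -0.2]
width: 87.7
grasp_force: 0.0
```

```bash
python3 - <<'E'
from h import *
a=get('wrist','wrist3');o=ctrl.get_obs();print(o['ee_pos'])
p=[503.5,194.5,114]; u,v=proj(a,p);print(u,v)
f=cv2.resize(a['frame'][60:300,100:412],None,fx=2,fy=2);cv2.imwrite('pics/w3.png',f)
E
```

```text
[505.38368892 193.58895061 170.23370964]
254.84462575131954 209.04730159114723
```

View pics/w3.png

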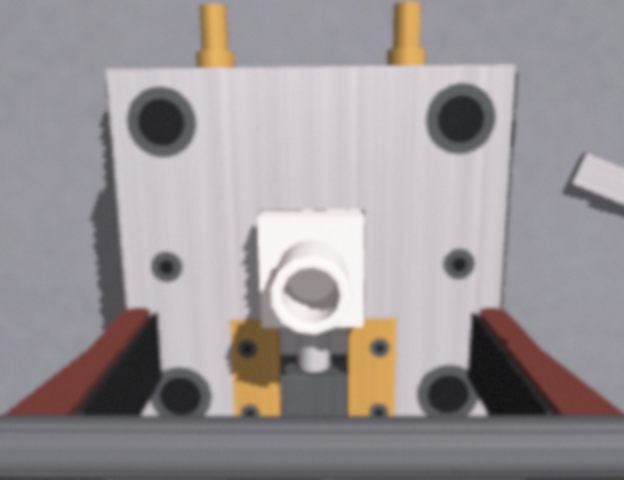

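The boss is at (256,206), within 2 mm of prediction, and the pin is clear of the piece. Going down and closing.

Call:
{"method": "arm_command", "body": {
  "series": [
    {"linear": [0.003, 0, 0.03], "turn": 0},
    {"linear": [0, 0, 0.025], "turn": 0},
    {"linear": [0, 0, 0.009], "turn": 0},
    {"linear": [0, 0, 0], "turn": 0},
    {"linear": [0, 0, 0], "turn": 0}
  ]
}}

```text
t: 7.6
ee_pos: [505.6, 196.9, 107.7]
orientation: [1.913, 2.491, 0.002]
ft_force: [0.0, -0.3, 0.2]
width: 87.6
grasp_force: 0.0
```

Call:
{"method": "arm_command", "body": {
  "series": [
    {"linear": [0, 0, 0], "turn": 0},
    {"linear": [0, 0, 0], "turn": 0},
    {"linear": [0, 0, 0], "turn": 0},
    {"linear": [0, 0, 0], "turn": 0},
    {"linear": [0, 0, 0], "turn": 0},
    {"linear": [0, 0, 0], "turn": 0},
    {"linear": [0, 0, 0], "turn": 0},
    {"linear": [0, 0, 0], "turn": 0},
    {"linear": [0, 0, 0], "turn": 0},
    {"linear": [0, 0, 0], "turn": 0}
  ],
  "jaw": -1
}}

```text
t: 8.6
ee_pos: [503.7, 196.7, 106.5]
orientation: [-1.911, -2.492, 0.003]
ft_force: [-5.0, -0.9, 3.6]
width: 26.5
grasp_force: 30.0
```

Call:
{"method": "arm_command", "body": {
  "series": [
    {"linear": [0, 0, -0.005], "turn": 0},
    {"linear": [0, 0, -0.01], "turn": 0},
    {"linear": [0, 0, -0.015], "turn": 0},
    {"linear": [0, 0, -0.02], "turn": 0},
    {"linear": [0, 0, -0.025], "turn": 0},
    {"linear": [0, 0, -0.015], "turn": 0},
    {"linear": [0, 0, 0], "turn": 0},
    {"linear": [0, 0, 0], "turn": 0}
  ]
}}

```text
t: 9.4
ee_pos: [505.4, 197.2, 197.2]
orientation: [1.911, 2.492, 0.003]
ft_force: [-0.8, 1.0, -0.4]
width: 26.4
grasp_force: 30.0
```

Call:
{"method": "arm_command", "body": {
  "series": [
    {"linear": [-0.02, -0.003, 0], "turn": 0},
    {"linear": [-0.042, -0.007, 0], "turn": 0},
    {"linear": [-0.044, -0.007, 0], "turn": 0},
    {"linear": [-0.044, -0.007, 0], "turn": 0},
    {"linear": [-0.044, -0.007, 0], "turn": 0},
    {"linear": [-0.044, -0.007, 0], "turn": 0},
    {"linear": [-0.044, -0.007, 0], "turn": 0},
    {"linear": [-0.042, -0.007, 0], "turn": 0},
    {"linear": [-0.032, -0.006, 0], "turn": 0},
    {"linear": [-0.02, -0.003, 0], "turn": 0}
  ]
}}

```text
t: 10.4
ee_pos: [542.9, -184.5, 195.4]
orientation: [-1.914, -2.49, 0.001]
ft_force: [0.2, 1.0, -0.9]
width: 26.6
grasp_force: 30.0
```

Call:
{"method": "arm_command", "body": {
  "series": [
    {"linear": [0, 0, 0], "turn": 0},
    {"linear": [0, 0, 0], "turn": 0},
    {"linear": [0, 0, 0], "turn": 0}
  ]
}}

```text
t: 10.7
ee_pos: [542.9, -180.9, 196.0]
orientation: [-1.911, -2.492, 0.0]
ft_force: [-0.4, -0.0, 0.0]
width: 26.5
grasp_force: 30.0
```

```bash
python3 - <<'E'
from h import *
a=get('wrist','wrist4');b=get('scene','scene4');o=ctrl.get_obs();print(o['ee_pos'],o['width'],o['ft_force'])
c=b['frame'][90:260,170:400]
cv2.imwrite('pics/w4.png',np.hstack([cv2.resize(a['frame'],(400,300)),cv2.resize(c,(400,300))]))
E
```

```text
[ 543.11710679 -180.78290087  196.39941131] 26.150505344316308 [-0.43710418  0.72020813 -0.24269902]
```

View pics/w4.png

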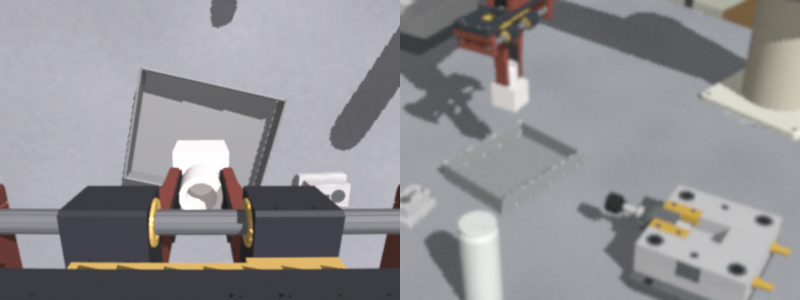

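The piece is held upright, and the wrist view shows it at about (200,180) over the tray. Lowering.

Call:
{"method": "arm_command", "body": {
  "series": [
    {"linear": [0, 0, 0.03], "turn": 0},
    {"linear": [0, 0, 0.035], "turn": 0},
    {"linear": [0, 0, 0.03], "turn": 0},
    {"linear": [0, 0, 0.02], "turn": 0},
    {"linear": [0, 0, 0.01], "turn": 0},
    {"linear": [0, 0, 0.004], "turn": 0},
    {"linear": [0, 0, 0.001], "turn": 0},
    {"linear": [0, 0, 0], "turn": 0},
    {"linear": [0, 0, 0], "turn": 0}
  ]
}}

```text
t: 11.7
ee_pos: [544.0, -182.2, 67.7]
orientation: [1.911, 2.491, 0.001]
ft_force: [-0.7, 0.4, -0.3]
width: 26.4
grasp_force: 30.0
```

Call:
{"method": "arm_command", "body": {
  "series": [
    {"linear": [0, 0, 0.001], "turn": 0},
    {"linear": [0, 0, 0.001], "turn": 0},
    {"linear": [0, 0, 0], "turn": 0}
  ]
}}

```text
t: 12.0
ee_pos: [543.3, -182.0, 64.8]
orientation: [1.912, 2.492, 0.0]
ft_force: [-0.2, -0.1, -0.5]
width: 26.7
grasp_force: 30.0
```

Call:
{"method": "arm_command", "body": {
  "series": [
    {"linear": [0, 0, 0.001], "turn": 0},
    {"linear": [0, 0, 0], "turn": 0},
    {"linear": [0, 0, 0.0005], "turn": 0},
    {"linear": [0, 0, 0], "turn": 0}
  ]
}}

```text
t: 12.4
ee_pos: [543.3, -182.0, 63.5]
orientation: [-1.912, -2.493, 0.0]
ft_force: [-1.5, 0.7, 4.4]
width: 26.4
grasp_force: 30.0
```

Contact at 4.4 N, so release and lift.

Call:
{"method": "arm_command", "body": {
  "series": [
    {"linear": [0, 0, 0], "turn": 0},
    {"linear": [0, 0, 0], "turn": 0},
    {"linear": [0, 0, 0], "turn": 0},
    {"linear": [0, 0, 0], "turn": 0},
    {"linear": [0, 0, 0], "turn": 0},
    {"linear": [0, 0, -0.02], "turn": 0},
    {"linear": [0, 0, -0.04], "turn": 0},
    {"linear": [0, 0, -0.04], "turn": 0},
    {"linear": [0, 0, -0.035], "turn": 0},
    {"linear": [0, 0, 0], "turn": 0}
  ],
  "jaw": 1
}}

```text
t: 13.4
ee_pos: [546.1, -183.0, 203.2]
orientation: [1.907, 2.486, 0.004]
ft_force: [0.5, -0.4, 0.3]
width: 87.7
grasp_force: 0.0
```

```bash
python3 - <<'E'
from h import *
a=get('wrist');b=get('scene');o=ctrl.get_obs();print(o['ee_pos'],o['width'],o['ft_force'])
c=b['frame'][90:260,170:400]
cv2.imwrite('pics/w5.png',np.hstack([cv2.resize(a['frame'],(400,300)),cv2.resize(c,(400,300))]))
E
```

```text
[ 543.53449943 -182.05395604  198.8338421 ] 87.416554842132 [-0.41273942 -0.11935722 -0.12460447]
```

View pics/w5.png

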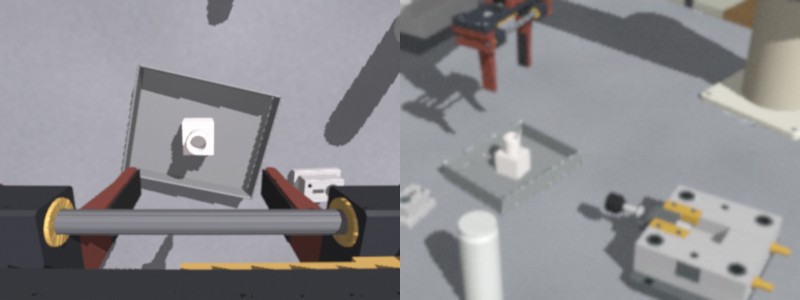

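The piece stands upright in the tray, at (197,137) in the wrist view. Back to the knob.

Call:
{"method": "arm_command", "body": {
  "series": [
    {"linear": [0.025, 0.006, 0], "turn": 0},
    {"linear": [0.04, 0.01, 0], "turn": 0},
    {"linear": [0.04, 0.011, 0], "turn": 0},
    {"linear": [0.04, 0.011, 0], "turn": 0},
    {"linear": [0.04, 0.011, 0], "turn": 0},
    {"linear": [0.025, 0.007, 0], "turn": 0},
    {"linear": [0.015, 0.004, 0], "turn": 0},
    {"linear": [0, 0, 0], "turn": 0},
    {"linear": [0, 0, 0], "turn": 0},
    {"linear": [0, 0, 0], "turn": 0}
  ]
}}

```text
t: 14.5
ee_pos: [542.8, 49.7, 197.8]
orientation: [-1.914, -2.491, 0.001]
ft_force: [-0.2, -0.5, -0.5]
width: 87.8
grasp_force: 0.0
```

Call:
{"method": "arm_command", "body": {
  "series": [
    {"linear": [0, 0, 0.035], "turn": 0},
    {"linear": [0, 0, 0.035], "turn": 0},
    {"linear": [0, 0, 0.035], "turn": 0},
    {"linear": [0, 0, 0.025], "turn": 0},
    {"linear": [0, 0, 0.008], "turn": 0},
    {"linear": [0, 0, 0], "turn": 0},
    {"linear": [0, 0, 0], "turn": 0}
  ]
}}

```text
t: 15.2
ee_pos: [543.8, 50.4, 61.1]
orientation: [1.913, 2.491, 0.001]
ft_force: [-0.7, 0.4, 0.1]
width: 87.9
grasp_force: 0.0
```

Call:
{"method": "arm_command", "body": {
  "series": [
    {"linear": [0, 0, 0], "turn": 0},
    {"linear": [0, 0, 0], "turn": 0},
    {"linear": [0, 0, 0], "turn": 0},
    {"linear": [0, 0, 0], "turn": 0},
    {"linear": [0, 0, 0], "turn": 0},
    {"linear": [0, 0, 0], "turn": 0},
    {"linear": [0, 0, 0], "turn": 0},
    {"linear": [0, 0, 0], "turn": 0},
    {"linear": [0, 0, 0], "turn": 0},
    {"linear": [0, 0, 0], "turn": 0}
  ],
  "jaw": -1
}}

```text
t: 16.2
ee_pos: [543.2, 51.0, 60.2]
orientation: [1.912, 2.493, 0.001]
ft_force: [1.5, 0.8, -2.3]
width: 29.3
grasp_force: 30.0
```

Call:
{"method": "arm_command", "body": {
  "series": [
    {"linear": [0.004, 0, 0], "turn": 0},
    {"linear": [0.004, 0, 0], "turn": 0},
    {"linear": [0.004, 0, 0], "turn": 0},
    {"linear": [0.004, 0, 0], "turn": 0},
    {"linear": [0.004, 0, 0], "turn": 0},
    {"linear": [0.004, 0, 0], "turn": 0},
    {"linear": [0.003, 0, 0], "turn": 0},
    {"linear": [0, 0, 0], "turn": 0},
    {"linear": [0, 0, 0], "turn": 0},
    {"linear": [0, 0, 0], "turn": 0}
  ]
}}

```text
t: 17.2
ee_pos: [536.2, 76.2, 60.2]
orientation: [1.911, 2.492, -0.001]
ft_force: [3.2, -9.2, -2.0]
width: 29.1
grasp_force: 30.0
```

The slide moved 26 mm and now presses on the home stop. Release, lift and check.

Call:
{"method": "arm_command", "body": {
  "series": [
    {"linear": [0, 0, 0], "turn": 0},
    {"linear": [0, 0, 0], "turn": 0},
    {"linear": [0, 0, 0], "turn": 0},
    {"linear": [0, 0, 0], "turn": 0},
    {"linear": [0, 0, 0], "turn": 0},
    {"linear": [0, 0, -0.035], "turn": 0},
    {"linear": [0, 0, -0.04], "turn": 0},
    {"linear": [0, 0, -0.04], "turn": 0},
    {"linear": [0, 0, -0.026], "turn": 0},
    {"linear": [0, 0, 0], "turn": 0}
  ],
  "jaw": 1
}}

```text
t: 18.2
ee_pos: [538.2, 77.3, 205.0]
orientation: [1.909, 2.489, 0.008]
ft_force: [-0.1, -0.3, -0.0]
width: 87.8
grasp_force: 0.0
```

Call:
{"method": "arm_command", "body": {
  "series": [
    {"linear": [0, 0, 0], "turn": 0},
    {"linear": [0, 0, 0], "turn": 0},
    {"linear": [0, 0, 0], "turn": 0}
  ]
}}

```text
t: 18.5
ee_pos: [535.0, 76.9, 199.5]
orientation: [-1.911, -2.491, 0.003]
ft_force: [0.2, -0.4, 0.7]
width: 87.8
grasp_force: 0.0
```

```bash
python3 - <<'E'
from h import *
a=get('wrist');b=get('scene');o=ctrl.get_obs();print(o['ee_pos'],o['width'],o['ft_force'])
c=b['frame'][90:260,170:400]
cv2.imwrite('pics/w6.png',np.hstack([cv2.resize(a['frame'],(400,300)),cv2.resize(c,(400,300))]))
E
```

```text
[535.33768588  76.88659463 199.91510807] 87.85759172421078 [ 0.27613218  0.75433775 -0.16742439]
```

View pics/w6.png

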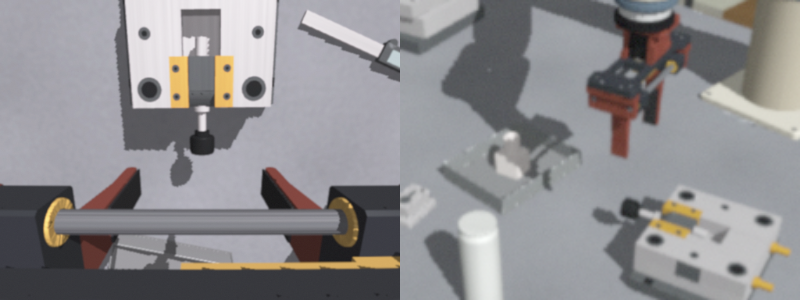

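The slide is home: the knob is at (202,142) in the wrist view, as at the start, and the pin is in the pocket. The piece still stands in the tray and the arm touches nothing.

```bash
python3 -c "
from workcell import ctrl
print(ctrl.close_job())"
```

```text
the job is handed in; nothing more can be done
None
```

The job is handed in (no verdict came back): the last pictures and force readings show the valve body standing boss up in the tray, the side core home and the gripper clear, and the arm never went near the can, caliper or insert.

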